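# Sort the hot-cell specimens into their transfer trays

### The arm

A 6-joint arm with a two-finger parallel gripper is mounted at the origin on the work surface. World frame = base frame: x ahead of the robot, y to its left, z up, the work surface at z = 0. Lengths are in mm, angles in rad, forces in N, time in s.
With the tool pointing down it reaches from about 350 to 725 mm from the base axis. Payload 4.3 kg.
Tool frame: the origin (TCP) lies on the centre line of the jaws, within the pads' length; the fingertips stand 8 mm ahead of it and the grasp point (between the pads) lies 11 mm behind it; z points along the fingers, y is the direction in which the jaws open and shut (so a half turn about z gives the same grasp; the last joint's range is limited). The gripper opens to 85 mm and grips with 20 to 120 N. Pads are 22 mm wide; open, the fingers measure 114 mm over their backs; the gripper's body (76 mm by 85 mm) begins 54 mm behind the grasp point. The pads swing forward as they close: fully open they stand 13 mm farther back than shut.
Start: joints at [-1.368, 0.377, 0.081, 1.274, 0, 1.46], TCP at [176.952, -547.132, 239.329] pointing down, gripper open.
Joint ranges: [-2.72, 2.72], [-0.84, 1.66], [-1.02, 1.22], [-1.77, 2.12], [-1.37, 1.28], [-3.14, 3.14]. Speed limits (rad/s): [2.57, 2.57, 3.14, 3.14, 3.14, 3.14].

### API

Orientations are given as a 3x3 rotation matrix whose columns are the frame's x, y, z axes.
In Python, from workcell import read_state, vision, r gives the robot as it stands.
- The arm moves only by the tool send_rows, never from a script. Its arguments are lists of equal length, an entry for each row: "fingers": the opening, from 0 (shut) to 1 (fully open); "translation": the shift along the tool's x, y, z in mm, a list of three; "turn": the turn about the tool's z in units of 5 degrees (1.0 is 5 degrees). A call has exactly 5 rows; each row is the pose to reach, as a shift and turn from the pose measured when the call began, along the tool's axes at that moment; what a row does not reach only later rows make up. A row lasts 1/10 s, in which the tool goes at most 50 mm and 8.59 degrees, less where a joint would pass 70% of its speed; a pose out of reach is approached as far as the arm can. A call with a gripper value outside its range is refused whole. The fingers move at their own pace and stop on an object; "newtons" is the grip in N (left out, the last holds). Time passes only in rows, so rows that repeat a pose let the fingers close, or fill a call up. It gives the time, the measured TCP pose, the force and the opening at its end, in the units of the state.
- read_state(): the state, without advancing time (a new reading comes with each control period).
- vision.snapshot(name): name is "side" or "top" or "wrist"; returns (picture, depth): 384x512x3 uint8, red, green, blue; 384x512 float32, mm along the optical axis (not along the pixel's ray), 0 where there is no reading.
- vision.calibration(name): a dict with "K" (3x3 intrinsics, pixels), "cam_to_world" (4x4, takes a point from camera to world coordinates). Camera axes: x right, y up, looking along -z (the intrinsics and any distortion apply to the point x, -y, -z); pixel columns grow to the right and rows downward; lengths in mm; the calibration is good to about 2 mm. A picture is of the moment at which its call begins: read the wrist's pose just before it. calibration takes no time and is no camera call; for the wrist camera it gives the pose at the moment of the call.
- r.hand_in(): hands the job in, once; it reports no verdict.
The state is a dict: "clock": time; "qpos": joint angles; "joint_vel": joint speeds; "effort": joint torques, N m; "tcp_pos": TCP position; "orientation": TCP orientation; "force": force on the tool from outside, world axes, zero at the start; "moment": the same for the moment, N m; "opening": finger opening in mm.
Only numpy, scipy, OpenCV 4.12 (cv2) and the standard library are available. Lean on these libraries where they do the work, as an engineer would, in place of code of your own. Each camera call takes 0.05 s, during which the arm holds its last target. There are 200 camera calls.

### The job

Sort the five loose specimens on the hot-cell bench into the three low trays: the two steel capsules go into the white tray and the two amber glass vials into the blue tray, one to each bay, and the green filter cartridge goes into the red tray. Keep every piece upright, set it down rather than drop it, and leave all five standing flat on the floors of their bays. Leave the dark steel tube and the brass flange where they are.

Things in the scene. Friction and masses are not known exactly. Their poses are not given: they have to be found in the camera images.
- capsule_a_mid (a point): Stainless-steel specimen capsule, bright metal cylinder standing upright, 30 mm diameter, 70 mm tall, with a dark groove 15 mm below its top; about 0.13 to 0.25 kg. The point is its centre, half-way up (35 mm above its foot); z is its upright axis. The two capsules are alike.
- capsule_b_mid (a point): Stainless-steel specimen capsule, bright metal cylinder standing upright, 30 mm diameter, 70 mm tall, with a dark groove 15 mm below its top; about 0.13 to 0.25 kg. The point is its centre, half-way up (35 mm above its foot); z is its upright axis. The two capsules are alike.
- vial_a_mid (a point): Amber glass vial with a white screw cap, standing upright, 28 mm diameter, 64 mm tall; about 0.04 to 0.085 kg. The point is its centre, half-way up (32 mm above its foot); z is its upright axis. The two vials are alike.
- vial_b_mid (a point): Amber glass vial with a white screw cap, standing upright, 28 mm diameter, 64 mm tall; about 0.04 to 0.085 kg. The point is its centre, half-way up (32 mm above its foot); z is its upright axis. The two vials are alike.
- filter_mid (a point): Filter cartridge standing upright: green pleated plastic cylinder with black end caps, 46 mm diameter at the caps (about 45 mm between them), 60 mm tall; about 0.085 to 0.17 kg. The point is its centre, half-way up (30 mm above its foot); z is its upright axis.
- white_tray: White low tray, fixed to the bench, 62 mm (its x) by 138 mm (its y), with two square bays side by side along its y. Each bay is 52 x 52 mm; the bay centres lie at y = +38 mm and y = -38 mm, x = 0; between them is a 24 mm wide land as high as the rims. The bay floors are 6 mm and the rims 16 mm above the bench. The origin is the centre of the underside, at bench height; z is up.
- blue_tray: Blue low tray, fixed to the bench, 62 mm (its x) by 138 mm (its y), with two square bays side by side along its y. Each bay is 52 x 52 mm; the bay centres lie at y = +38 mm and y = -38 mm, x = 0; between them is a 24 mm wide land as high as the rims. The bay floors are 6 mm and the rims 16 mm above the bench. The origin is the centre of the underside, at bench height; z is up.
- red_tray: Red low square tray, fixed to the bench, 80 x 80 mm, with one bay of 70 x 70 mm at its centre. The bay floor is 6 mm and the rims 16 mm above the bench. The origin is the centre of the underside, at bench height; z is up.
- tube_mid (a point): Bystander: short length of thick dark-steel tube standing on end, 60 mm outside diameter, 42 mm bore, 65 mm tall, 0.7 kg, loose. The point is its centre, 32.5 mm above the bench.
- flange_mid (a point): Bystander: brass flange lying flat, loose: a disc of 54 mm diameter and 8 mm thick with a 32 mm boss on it, 20 mm tall in all, 0.3 kg. The point is its centre, 10 mm above the bench.

How it is judged (in metres and radians):
At the end, for the whole second after the job is handed in: Each steel capsule stands in its own bay of the white tray, each vial in its own bay of the blue tray and the filter in the bay of the red tray: centre within 15 mm of the bay centre along both tray axes, foot within 4 mm of the bay floor, upright within 0.12 rad, released and at rest ((((x of capsule_a_mid in the frame of white_tray between -0.015 and 0.015 m and y of capsule_a_mid in the frame of white_tray between 0.023 and 0.053 m and z of capsule_a_mid in the frame of white_tray between 0.037 and 0.045 m) and (x of capsule_b_mid in the frame of white_tray between -0.015 and 0.015 m and y of capsule_b_mid in the frame of white_tray between -0.053 and -0.023 m and z of capsule_b_mid in the frame of white_tray between 0.037 and 0.045 m)) or ((x of capsule_a_mid in the frame of white_tray between -0.015 and 0.015 m and y of capsule_a_mid in the frame of white_tray between -0.053 and -0.023 m and z of capsule_a_mid in the frame of white_tray between 0.037 and 0.045 m) and (x of capsule_b_mid in the frame of white_tray between -0.015 and 0.015 m and y of capsule_b_mid in the frame of white_tray between 0.023 and 0.053 m and z of capsule_b_mid in the frame of white_tray between 0.037 and 0.045 m))) and (((x of vial_a_mid in the frame of blue_tray between -0.015 and 0.015 m and y of vial_a_mid in the frame of blue_tray between 0.023 and 0.053 m and z of vial_a_mid in the frame of blue_tray between 0.034 and 0.042 m) and (x of vial_b_mid in the frame of blue_tray between -0.015 and 0.015 m and y of vial_b_mid in the frame of blue_tray between -0.053 and -0.023 m and z of vial_b_mid in the frame of blue_tray between 0.034 and 0.042 m)) or ((x of vial_a_mid in the frame of blue_tray between -0.015 and 0.015 m and y of vial_a_mid in the frame of blue_tray between -0.053 and -0.023 m and z of vial_a_mid in the frame of blue_tray between 0.034 and 0.042 m) and (x of vial_b_mid in the frame of blue_tray between -0.015 and 0.015 m and y of vial_b_mid in the frame of blue_tray between 0.023 and 0.053 m and z of vial_b_mid in the frame of blue_tray between 0.034 and 0.042 m))) and x of filter_mid in the frame of red_tray between -0.015 and 0.015 m and y of filter_mid in the frame of red_tray between -0.015 and 0.015 m and z of filter_mid in the frame of red_tray between 0.032 and 0.04 m and angle between each of capsule_a_mid, capsule_b_mid, vial_a_mid, vial_b_mid, filter_mid's own z axis and vertical below 0.12 rad and linear speed of each of capsule_a, capsule_b, vial_a, vial_b, filter below 0.02 m/s and angular speed of each of capsule_a, capsule_b, vial_a, vial_b, filter below 0.2 rad/s); the robot touches nothing.
It fails at once if a capsule, a vial or the filter is tipped more than 0.7 rad (angle between any of capsule_a_mid, capsule_b_mid, vial_a_mid, vial_b_mid, filter_mid's own z axis and vertical above 0.7 rad).
It fails at once if a piece is dropped (falls faster than 0.7 m/s close above the bench, a fall of about 25 mm or more) ((linear speed of capsule_a above 0.7 m/s and height (world z) of capsule_a_mid below 0.059 m) or (linear speed of capsule_b above 0.7 m/s and height (world z) of capsule_b_mid below 0.059 m) or (linear speed of vial_a above 0.7 m/s and height (world z) of vial_a_mid below 0.056 m) or (linear speed of vial_b above 0.7 m/s and height (world z) of vial_b_mid below 0.056 m) or (linear speed of filter above 0.7 m/s and height (world z) of filter_mid below 0.054 m)).
It fails at once if the dark tube or the brass flange is moved more than 20 mm (distance of any of tube_mid, flange_mid from where it was at the start of the episode above 0.02 m).
It also fails if it takes over 118 s, if anything falls off the work surface, if the arm or the gripper's body presses on something with over 40 N, if the wrist force passes 120 N, or if a joint passes its speed limit or range.

## Working session

There is one attempt and no reset: what is moved stays moved. The work goes in short steps, Python scripts to look and compute and a tool call to move; the robot and the scene stay as the last step left them, time stands still between calls to the robot, and variables do not carry over. Pictures are saved under pics/ and viewed, on a budget of 14 in all, crops included, one or two more only if the job needs it, and the job is handed in when it is done.

Besides the shell and the picture viewer there is one more tool, called after "Request:" as name([rows], argument=value, ...), one row to a line, values as JSON. send_rows: Moves the arm, as the interface text tells. Its arguments: {"type":"object","properties":{"fingers":{"type":"array","items":{"type":"number"}},"translation":{"type":"array","items":{"type":"array","items":{"type":"number"}}},"turn":{"type":"array","items":{"type":"number"}},"newtons":{"type":"number"}},"required":["fingers","translation","turn"]}

```bash
mkdir -p pics; ls; python3 - <<'E'
from workcell import read_state, vision
import cv2, numpy as np
s=read_state(); print({k:np.round(v,3).tolist() for k,v in s.items()})
for n in ("top","side"):
    p,d=vision.snapshot(n); np.savez(f"{n}.npz",p=p,d=d,**vision.calibration(n))
    c=vision.calibration(n); print(n,c.keys(),np.round(c["K"],1).tolist(),np.round(c["cam_to_world"],3).tolist())
    cv2.imwrite(f"pics/{n}0.png",p[:,:,::-1]); print((d==0).mean())
E
```

```text
pics
{'clock': 0.0, 'qpos': [-1.368, 0.378, 0.08, 1.274, 0.0, 1.461], 'joint_vel': [-0.001, 0.001, -0.001, 0.001, -0.002, -0.001], 'effort': [0.001, -46.36, 26.988, 0.021, 0.0, -0.0], 'tcp_pos': [176.808, -546.491, 238.366], 'orientation': [[0.951, 0.308, -0.0], [0.308, -0.951, 0.002], [0.0, -0.002, -1.0]], 'force': [-0.082, -0.163, -0.436], 'moment': [-0.07, 0.004, -0.016], 'opening': 85.649}
top dict_keys(['K', 'cam_to_world']) [[362.3, 0.0, 249.2], [0.0, 362.3, 194.8], [0.0, 0.0, 1.0]] [[0.001, 0.981, -0.192, 361.262], [-0.999, 0.009, 0.041, 22.555], [0.042, 0.191, 0.981, 894.076], [0.0, 0.0, 0.0, 1.0]]
0.0039825439453125
side dict_keys(['K', 'cam_to_world']) [[387.5, 0.0, 252.4], [0.0, 387.5, 186.1], [0.0, 0.0, 1.0]] [[0.998, 0.033, -0.059, 441.872], [-0.065, 0.713, -0.698, -604.228], [0.019, 0.7, 0.714, 688.317], [0.0, 0.0, 0.0, 1.0]]
0.0039825439453125
```

View pics/top0.png

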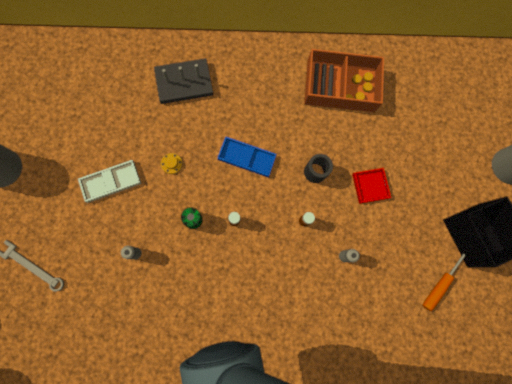

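View pics/side0.png

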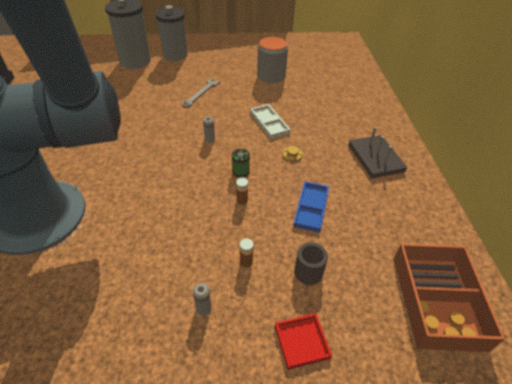

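The top view shows the white tray at (110,181), the blue tray at (247,157) and the red tray at (372,186). The capsules are at (130,253) and (350,256), the vials at (234,218) and (308,219), and the filter at (191,217). The flange is at (171,163) and the tube at (318,168). The side view shows the same layout, with every piece upright.

```bash
cat > h.py <<'E'
import numpy as np, cv2
def cloud(d,K,T):
    v,u=np.mgrid[:d.shape[0],:d.shape[1]]
    P=np.stack([(u-K[0,2])/K[0,0]*d,-(v-K[1,2])/K[1,1]*d,-d],-1)
    return P@T[:3,:3].T+T[:3,3]
def onplane(uv,z,K,T):
    uv=np.atleast_2d(uv).astype(float)
    D=np.stack([(uv[:,0]-K[0,2])/K[0,0],-(uv[:,1]-K[1,2])/K[1,1],-np.ones(len(uv))],-1)@T[:3,:3].T
    return T[:3,3]+D*((z-T[2,3])/D[:,2])[:,None]
def project(P,K,T):
    c=(np.atleast_2d(P)-T[:3,3])@T[:3,:3]; return np.stack([K[0,2]+K[0,0]*c[:,0]/-c[:,2],K[1,2]+K[1,1]*c[:,1]/c[:,2]],-1)
E
python3 - <<'E'
from h import *
rois={"top":dict(capL=(130,253,20),capR=(350,256,20),vL=(234,218,14),vR=(308,219,14),filt=(191,217,16),tube=(318,168,20),flange=(171,163,16)),
"side":dict(capL=(209,130,20),capR=(203,298,24),vL=(242,191,16),vR=(246,252,20),filt=(241,162,18),tube=(310,262,26),flange=(292,154,16))}
H=dict(capL=70,capR=70,vL=64,vR=64,filt=60,tube=65,flange=20)
for n in rois:
    z=np.load(n+".npz"); K,T=z["K"],z["cam_to_world"]; C=cloud(z["d"],K,T); 
    for k,(u,v,w) in rois[n].items():
        Q=C[v-w:v+w,u-w:u+w]; m=(abs(Q[...,2]-H[k])<7)
        nn,lab,st,_=cv2.connectedComponentsWithStats(m.astype(np.uint8)); j=1+st[1:,4].argmax(); m=lab==j
        vv,uu=np.nonzero(m); px=np.stack([uu+u-w,vv+v-w],-1)
        P=onplane(px,H[k],K,T)[:,:2].astype(np.float32)
        (c,r)=cv2.minEnclosingCircle(P)
        print(n,k,len(px),"h",np.median(Q[m][:,2]).round(1),"encl",np.round(c,1),"d",round(2*r,1),"mean",P.mean(0).round(1), "zmax",Q[...,2].max().round(1))
    hsv=cv2.cvtColor(z["p"],cv2.COLOR_RGB2HSV); h,s,b=cv2.split(hsv)
    for k,m in dict(white=(s<60)&(b>150),blue=(h>100)&(h<130)&(s>120)&(b>60),red=((h<4)|(h>175))&(s>200)&(b>100)).items():
        m=cv2.morphologyEx(m.astype(np.uint8),cv2.MORPH_CLOSE,np.ones((5,5)))
        cs,_=cv2.findContours(m,cv2.RETR_EXTERNAL,cv2.CHAIN_APPROX_NONE); c=max(cs,key=cv2.contourArea)[:,0]
        P=onplane(c,16,K,T)[:,:2].astype(np.float32); (cx,cy),(a,bb),_=R=cv2.minAreaRect(P); B=cv2.boxPoints(R)
        e=[B[1]-B[0],B[2]-B[1]]; e=max(e,key=np.linalg.norm); print(n,k,round(cx,1),round(cy,1),"size",round(a,1),round(bb,1),"long axis deg",np.degrees(np.arctan2(e[1],e[0])).round(1))
E
```

```text
top capL 146 h 69.7 encl [391.5 258.5] d 29.6 mean [391.5 258.6] zmax 894.1
top capR 138 h 70.1 encl [ 385.6 -247.8] d 30.0 mean [ 385.4 -248.1] zmax 894.1
top vL 104 h 64.3 encl [471.8  22.3] d 26.6 mean [471.5  22.5] zmax 894.1
top vR 105 h 64.3 encl [ 471.7 -150.7] d 27.2 mean [ 471.9 -150.5] zmax 894.1
top filt 314 h 60.4 encl [472.4 122.6] d 46.1 mean [472.5 122.5] zmax 894.1
top tube 275 h 65.1 encl [ 597.3 -182.3] d 61.4 mean [ 597.2 -182.2] zmax 894.1
top flange 129 h 19.6 encl [614.  181.3] d 32.7 mean [614.4 180.8] zmax 894.1
top white 566.8 330.5 size 61.1 136.4 long axis deg -68.9
top blue 632.0 -7.4 size 135.8 62.3 long axis deg 70.9
top red 560.1 -322.0 size 76.9 81.3 long axis deg -79.8
side capL 66 h 67.9 encl [389.7 251.9] d 32.9 mean [390.8 252.2] zmax 688.3
side capR 201 h 68.1 encl [ 385.6 -252.3] d 30.1 mean [ 385.2 -252.7] zmax 688.3
side vL 94 h 62.6 encl [469.6  18. ] d 32.8 mean [470.3  18.4] zmax 688.3
side vR 133 h 62.4 encl [ 470.6 -154. ] d 29.4 mean [ 470.6 -153.8] zmax 688.3
side filt 203 h 58.7 encl [471.6 118.2] d 50.9 mean [471.4 118.3] zmax 688.3
side tube 385 h 63.4 encl [ 596.7 -185.9] d 62.1 mean [ 596.2 -186.9] zmax 688.3
side flange 87 h 18.6 encl [613.6 177.6] d 37.4 mean [613.2 177.3] zmax 688.3
side white 565.8 329.1 size 63.4 136.3 long axis deg -68.2
side blue 631.2 -13.1 size 140.0 57.7 long axis deg 71.2
side red 560.4 -326.6 size 78.7 79.5 long axis deg -79.3
```

```bash
cat > plan.py <<'E'
import sys, numpy as np
from workcell import read_state
# args: waypoints x,y,z,a ; prints tool-frame shift (mm) and turn (5deg units) of each leg, first from measured pose
s=read_state(); R=np.array(s["orientation"]); p=np.array(s["tcp_pos"]); a=np.degrees(np.arctan2(R[1,0],R[0,0]))
print("now",p.round(1),"a",a.round(1),"F",np.round(s["force"],1),"open",round(s["opening"],1),"t",s["clock"])
for w in sys.argv[1:]:
    x,y,z,b=map(float,w.split(",")); c,n=np.cos(np.radians(a)),np.sin(np.radians(a))
    F=R if R is not None else np.array([[c,n,0],[n,-c,0],[0,0,-1]])
    d=np.array([x,y,z])-p; print(w,"shift",(F.T@d).round(0),"turn",round(-(b-a)/5,2),"rows>=",np.ceil(max(np.linalg.norm(d)/50,abs(b-a)/8.59)))
    p=np.array([x,y,z]); a=b; R=None
E
python3 plan.py 385.5,-250,130,111 385.5,-250,34,111
```

```text
now [ 176.8 -546.5  238.5] a 17.9 F [-0.1  0.1 -0.3] open 85.0 t 0.1
385.5,-250,130,111 shift [ 290. -218.  109.] turn -18.62 rows>= 11.0
385.5,-250,34,111 shift [ 0.  0. 96.] turn -0.0 rows>= 2.0
```

Request:
send_rows([
  [30,-22,10],
  [60,-45,20],
  [95,-72,30],
  [130,-98,40],
  [165,-124,50],
], fingers=[1,1,1,1,1], turn=[-1.6,-3.2,-4.8,-6.4,-8], newtons=60)

```text
clock: 0.6
tcp_pos: [296.1, -375.9, 188.0]
orientation: [[0.527, 0.85, -0.001], [0.85, -0.527, 0.002], [0.002, -0.002, -1.0]]
force: [0.7, -0.5, 0.1]
opening: 85.2
```

```bash
python3 plan.py 385.5,-250,130,111 385.5,-250,34,111
```

```text
now [ 296.1 -375.9  188. ] a 58.2 F [ 0.7 -0.5  0.1] open 85.2 t 0.6
385.5,-250,130,111 shift [154.  10.  58.] turn -10.56 rows>= 7.0
385.5,-250,34,111 shift [ 0.  0. 96.] turn -0.0 rows>= 2.0
```

Request:
send_rows([
  [35,2,12],
  [70,4,24],
  [105,7,36],
  [135,9,48],
  [154,10,58],
], fingers=[1,1,1,1,1], turn=[-1.6,-3.2,-4.8,-6.4,-8])

```text
clock: 1.1
tcp_pos: [386.1, -247.9, 129.2]
orientation: [[-0.151, 0.989, -0.001], [0.989, 0.151, 0.004], [0.004, -0.001, -1.0]]
force: [-0.5, -0.4, 0.8]
opening: 85.6
```

Request:
send_rows([
  [0,0,0],
  [0,0,0],
  [0,0,0],
  [0,0,0],
  [0,0,0],
], fingers=[1,1,1,1,1], turn=[-1.3,-2.5,-2.5,-2.5,-2.5])

```text
clock: 1.6
tcp_pos: [385.9, -248.0, 129.2]
orientation: [[-0.359, 0.933, -0.001], [0.933, 0.359, 0.004], [0.004, -0.0, -1.0]]
force: [0.3, -0.1, 0.9]
opening: 85.6
```

```bash
python3 plan.py 385.5,-250,34,111; python3 - <<'E'
from workcell import vision
import cv2
from h import *
c=vision.calibration("wrist"); p,d=vision.snapshot("wrist")
C=cloud(d,c["K"],c["cam_to_world"]); m=(abs(C[...,2]-70)<7)&(d>0)&(np.hypot(C[...,0]-385,C[...,1]+250)<40)
v,u=np.nonzero(m); P=onplane(np.stack([u,v],-1),70,c["K"],c["cam_to_world"])[:,:2].astype(np.float32)
if len(P): print(len(P),cv2.minEnclosingCircle(P),C[m].mean(0))
cv2.imwrite("pics/w1.png",p[:,:,::-1])
E
```

```text
now [ 385.9 -248.   129.2] a 111.1 F [ 0.3 -0.1  0.9] open 85.6 t 1.6
385.5,-250,34,111 shift [-2. -1. 95.] turn 0.01 rows>= 2.0
1694 ((385.8800964355469, -245.5816192626953), 15.027068138122559) [ 385.90033638 -245.76586279   68.93075469]
```

View pics/w1.png

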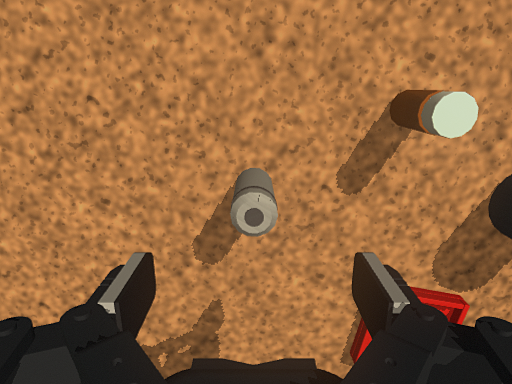

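The wrist picture shows the capsule's top at (254,215), midway between the open pads at about (130,290) and (380,290). The position estimates agree to about 3 mm, so I'll descend.

Request:
send_rows([
  [1,0,30],
  [1,0,60],
  [1,0,85],
  [1,0,95],
  [1,0,95],
], fingers=[1,1,1,1,1], turn=[0,0,0,0,0])

```text
clock: 2.15
tcp_pos: [384.4, -246.0, 33.2]
orientation: [[-0.359, 0.933, -0.004], [0.933, 0.359, 0.006], [0.007, -0.001, -1.0]]
force: [-0.3, 0.8, 0.1]
opening: 85.4
```

Request:
send_rows([
  [0,0,0],
  [0,0,0],
  [0,0,0],
  [0,0,0],
  [0,0,0],
], fingers=[0.2,0.2,0.2,0.2,0.2], turn=[0,0,0,0,0])

```text
clock: 2.65
tcp_pos: [385.1, -246.5, 34.2]
orientation: [[-0.359, 0.933, -0.002], [0.933, 0.359, 0.005], [0.005, -0.0, -1.0]]
force: [0.3, 1.4, 6.0]
opening: 29.0
```

```bash
python3 plan.py 385.5,-250,160,111 580,293,160,111
```

```text
now [ 385.1 -246.5   34.2] a 111.0 F [0.3 1.4 6. ] open 29.0 t 2.65
385.5,-250,160,111 shift [  -3.   -1. -126.] turn 0.0 rows>= 3.0
580,293,160,111 shift [437. 376.   0.] turn -0.0 rows>= 12.0
```

Request:
send_rows([
  [0,0,-25],
  [0,0,-60],
  [0,0,-95],
  [0,0,-120],
  [15,13,-126],
], fingers=[0.1,0.1,0.1,0.1,0.1], turn=[0,0,0,0,0])

```text
clock: 3.15
tcp_pos: [393.7, -231.1, 163.5]
orientation: [[-0.356, 0.934, 0.002], [0.934, 0.356, -0.0], [-0.001, 0.002, -1.0]]
force: [1.1, 0.3, -2.4]
opening: 28.6
```

Request:
send_rows([
  [35,30,0],
  [70,60,0],
  [105,90,0],
  [140,120,0],
  [175,150,0],
], fingers=[0.1,0.1,0.1,0.1,0.1], turn=[0,0,0,0,0])

```text
clock: 3.65
tcp_pos: [471.5, -12.3, 163.6]
orientation: [[-0.356, 0.934, 0.002], [0.934, 0.356, -0.0], [-0.001, 0.002, -1.0]]
force: [0.7, 0.0, -2.1]
opening: 28.7
```

```bash
python3 plan.py 580,293,130,111 580,293,41,111
```

```text
now [471.5 -12.3 163.6] a 110.9 F [ 0.7  0.  -2.1] open 28.7 t 3.65
580,293,130,111 shift [247. 210.  34.] turn -0.03 rows>= 7.0
580,293,41,111 shift [ 0.  0. 89.] turn -0.0 rows>= 2.0
```

Request:
send_rows([
  [35,30,0],
  [70,60,0],
  [105,90,0],
  [140,120,0],
  [170,146,0],
], fingers=[0.1,0.1,0.1,0.1,0.1], turn=[0,0,0,0,0])

```text
clock: 4.15
tcp_pos: [547.3, 200.9, 163.2]
orientation: [[-0.357, 0.934, 0.001], [0.934, 0.357, -0.0], [-0.001, 0.001, -1.0]]
force: [0.4, -0.4, -2.6]
opening: 28.7
```

Request:
send_rows([
  [30,25,8],
  [60,50,20],
  [74,63,30],
  [77,65,34],
  [77,65,34],
], fingers=[0.1,0.1,0.1,0.1,0.1], turn=[0,0,0,0,0])

```text
clock: 4.65
tcp_pos: [579.5, 295.9, 127.7]
orientation: [[-0.358, 0.934, -0.001], [0.934, 0.358, -0.002], [-0.001, -0.002, -1.0]]
force: [-0.2, 0.0, -1.6]
opening: 28.6
```

```bash
cat > tray.py <<'E'
import sys,cv2
from workcell import vision
from h import *
k,name=sys.argv[1:3]
c=vision.calibration("wrist"); p,d=vision.snapshot("wrist"); K,T=c["K"],c["cam_to_world"]
h,s,b=cv2.split(cv2.cvtColor(p,cv2.COLOR_RGB2HSV))
m={"white":(s<60)&(b>150),"blue":(h>100)&(h<130)&(s>120)&(b>40),"red":((h<4)|(h>175))&(s>200)&(b>60)}[k]
m=cv2.morphologyEx(m.astype(np.uint8),cv2.MORPH_CLOSE,np.ones((5,5)))
cs,_=cv2.findContours(m,cv2.RETR_EXTERNAL,cv2.CHAIN_APPROX_NONE); q=max(cs,key=cv2.contourArea)[:,0]
P=onplane(q,16,K,T)[:,:2].astype(np.float32); R=cv2.minAreaRect(P); B=cv2.boxPoints(R)
print("centre",np.round(R[0],1),"size",np.round(R[1],1),"corners",B.round(0).tolist(),"px box",q.min(0),q.max(0))
cv2.imwrite(f"pics/{name}.png",p[:,:,::-1])
E
python3 plan.py 580,293,41,111; python3 tray.py white w2
```

```text
now [579.5 295.9 127.7] a 111.0 F [-0.2  0.  -1.6] open 28.6 t 4.65
580,293,41,111 shift [-3. -0. 87.] turn -0.01 rows>= 2.0
centre [568.4 333. ] size [ 61.3 136.6] corners [[515.0, 385.0], [565.0, 258.0], [622.0, 281.0], [572.0, 408.0]] px box [211  38] [302 227]
```

View pics/w2.png

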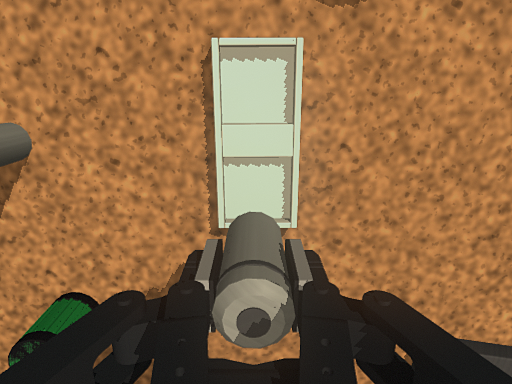

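The tray spans (211–302, 38–227) and the capsule hangs upright over the near bay. The wrist fit agrees with the top view to about 3 mm.

Request:
send_rows([
  [0,1,30],
  [0,1,60],
  [0,1,78],
  [0,1,84],
  [0,1,87],
], fingers=[0.1,0.1,0.1,0.1,0.1], turn=[0,0,0,0,0])

```text
clock: 5.2
tcp_pos: [580.5, 294.3, 41.8]
orientation: [[-0.356, 0.935, -0.001], [0.935, 0.356, -0.002], [-0.002, -0.002, -1.0]]
force: [-0.4, 1.0, -2.0]
opening: 28.3
```

Request:
send_rows([
  [0,0,0],
  [0,0,0],
  [0,0,0],
  [0,0,0],
  [0,0,0],
], fingers=[0.1,0.1,0.1,0.1,0.1], turn=[0,0,0,0,0])

```text
clock: 5.7
tcp_pos: [580.7, 294.5, 42.3]
orientation: [[-0.356, 0.935, -0.0], [0.935, 0.356, -0.002], [-0.002, -0.001, -1.0]]
force: [0.7, -0.1, -2.3]
opening: 28.6
```

Request:
send_rows([
  [0,0,1],
  [0,0,2],
  [0,0,2],
  [0,0,2],
  [0,0,2],
], fingers=[0.1,0.1,0.5,1,1], turn=[0,0,0,0,0])

```text
clock: 6.2
tcp_pos: [581.1, 294.6, 40.6]
orientation: [[-0.356, 0.935, 0.0], [0.935, 0.356, -0.001], [-0.002, -0.0, -1.0]]
force: [-0.9, 0.0, -0.8]
opening: 70.1
```

Request:
send_rows([
  [0,0,0],
  [0,0,-10],
  [0,0,-40],
  [0,0,-70],
  [0,0,-95],
], fingers=[1,1,1,1,1], turn=[0,0,0,0,0])

```text
clock: 6.7
tcp_pos: [581.5, 295.0, 138.2]
orientation: [[-0.356, 0.935, 0.002], [0.935, 0.356, -0.001], [-0.002, 0.002, -1.0]]
force: [-0.2, 1.1, 0.0]
opening: 85.4
```

```bash
python3 plan.py 391,256.5,130,111 391,256.5,34,111
```

```text
now [581.5 295.  138.2] a 110.8 F [-0.2  1.1  0. ] open 85.4 t 6.7
391,256.5,130,111 shift [  32. -192.    8.] turn -0.03 rows>= 4.0
391,256.5,34,111 shift [ 0.  0. 96.] turn -0.0 rows>= 2.0
```

Request:
send_rows([
  [6,-40,0],
  [14,-85,2],
  [23,-135,5],
  [30,-178,8],
  [32,-192,8],
], fingers=[1,1,1,1,1], turn=[0,0,0,0,0])

```text
clock: 7.2
tcp_pos: [384.7, 254.7, 129.3]
orientation: [[-0.357, 0.934, -0.003], [0.934, 0.357, -0.003], [-0.002, -0.004, -1.0]]
force: [0.4, 0.4, -0.0]
opening: 85.4
```

Request:
send_rows([
  [0,0,0],
  [0,0,30],
  [0,0,65],
  [0,0,90],
  [0,0,96],
], fingers=[1,1,1,1,1], turn=[0,0,0,0,0])

```text
clock: 7.7
tcp_pos: [384.1, 254.0, 31.5]
orientation: [[-0.357, 0.934, -0.006], [0.934, 0.357, -0.004], [-0.002, -0.007, -1.0]]
force: [-0.4, -0.4, -0.5]
opening: 85.5
```

```bash
python3 plan.py 391,257,34,111
```

```text
now [384.1 254.   31.5] a 110.9 F [-0.4 -0.4 -0.5] open 85.5 t 7.7
391,257,34,111 shift [ 0.  8. -3.] turn -0.02 rows>= 1.0
```

Overshoot along the jaw direction; I'll correct it, then close.

Request:
send_rows([
  [1,4,-2],
  [1,7,-3],
  [1,7,-3],
  [1,7,-3],
  [1,7,-3],
], fingers=[1,1,1,0.6,0.3], turn=[0,0,0,0,0])

```text
clock: 8.2
tcp_pos: [390.8, 257.7, 35.2]
orientation: [[-0.357, 0.934, -0.004], [0.934, 0.357, -0.004], [-0.002, -0.005, -1.0]]
force: [0.1, 0.4, -0.3]
opening: 58.7
```

Request:
send_rows([
  [0,0,0],
  [0,0,0],
  [0,0,0],
  [0,0,0],
  [0,0,0],
], fingers=[0.1,0.1,0.1,0.1,0.1], turn=[0,0,0,0,0])

```text
clock: 8.7
tcp_pos: [391.4, 257.9, 35.8]
orientation: [[-0.357, 0.934, -0.003], [0.934, 0.357, -0.003], [-0.002, -0.004, -1.0]]
force: [-0.1, -1.3, 5.2]
opening: 28.7
```

```bash
python3 plan.py 391,257,130,111 553,367,130,111
```

```text
now [391.4 257.9  35.8] a 110.9 F [-0.1 -1.3  5.2] open 28.7 t 8.7
391,257,130,111 shift [ -1.  -1. -94.] turn -0.02 rows>= 2.0
553,367,130,111 shift [ 45. 191.   0.] turn -0.0 rows>= 4.0
```

Request:
send_rows([
  [0,0,-25],
  [0,0,-60],
  [0,0,-95],
  [4,16,-107],
  [12,50,-110],
], fingers=[0.1,0.1,0.1,0.1,0.1], turn=[0,0,0,0,0])

```text
clock: 9.2
tcp_pos: [433.3, 287.0, 147.3]
orientation: [[-0.357, 0.934, -0.003], [0.934, 0.357, -0.003], [-0.002, -0.004, -1.0]]
force: [1.0, 0.1, -1.7]
opening: 28.7
```

Request:
send_rows([
  [10,42,0],
  [20,85,0],
  [29,122,0],
  [32,138,0],
  [33,141,0],
], fingers=[0.1,0.1,0.1,0.1,0.1], turn=[0,0,0,0,0])

```text
clock: 9.7
tcp_pos: [554.3, 368.7, 145.0]
orientation: [[-0.357, 0.934, -0.004], [0.934, 0.357, -0.004], [-0.002, -0.005, -1.0]]
force: [0.0, 0.7, -2.1]
opening: 28.7
```

```bash
python3 plan.py 553,367,42,111
```

```text
now [554.3 368.7 145. ] a 110.9 F [ 0.   0.7 -2.1] open 28.7 t 9.7
553,367,42,111 shift [ -1.  -1. 103.] turn -0.02 rows>= 3.0
```

Request:
send_rows([
  [-1,-1,35],
  [-1,-1,70],
  [-1,-1,92],
  [-1,-1,99],
  [-1,-1,102],
], fingers=[0.1,0.1,0.1,0.1,0.1], turn=[0,0,0,0,0])

```text
clock: 10.2
tcp_pos: [551.8, 366.2, 42.3]
orientation: [[-0.357, 0.934, -0.007], [0.934, 0.357, -0.005], [-0.002, -0.008, -1.0]]
force: [-0.2, 0.4, -1.2]
opening: 28.7
```

```bash
python3 plan.py 553,367,42,111
```

```text
now [551.8 366.2  42.3] a 110.9 F [-0.2  0.4 -1.2] open 28.7 t 10.2
553,367,42,111 shift [0. 1. 0.] turn -0.02 rows>= 1.0
```

Request:
send_rows([
  [0,0,0.5],
  [0,0,1],
  [0,0,1],
  [0,0,1],
  [0,0,1],
], fingers=[0.1,0.1,0.5,1,1], turn=[0,0,0,0,0])

```text
clock: 10.7
tcp_pos: [552.4, 366.5, 42.2]
orientation: [[-0.357, 0.934, -0.005], [0.934, 0.357, -0.004], [-0.002, -0.006, -1.0]]
force: [0.6, 0.4, 0.4]
opening: 69.9
```

Request:
send_rows([
  [0,0,0],
  [0,0,-10],
  [0,0,-40],
  [0,0,-70],
  [0,0,-95],
], fingers=[1,1,1,1,1], turn=[0,0,0,0,0])

```text
clock: 11.2
tcp_pos: [553.3, 367.2, 139.8]
orientation: [[-0.357, 0.934, -0.003], [0.934, 0.357, -0.003], [-0.002, -0.004, -1.0]]
force: [1.1, 0.0, -0.3]
opening: 85.5
```

```bash
python3 plan.py 472,122,125,90 472,122,31,90
```

```text
now [553.3 367.2 139.8] a 110.9 F [ 1.1  0.  -0.3] open 85.5 t 11.2
472,122,125,90 shift [-200. -163.   16.] turn 4.18 rows>= 6.0
472,122,31,90 shift [ 0.  0. 94.] turn -0.0 rows>= 2.0
```

Request:
send_rows([
  [-30,-25,0],
  [-68,-55,0],
  [-106,-86,3],
  [-142,-116,8],
  [-174,-142,14],
], fingers=[1,1,1,1,1], turn=[0.8,1.6,2.4,3.2,4.2])

```text
clock: 11.7
tcp_pos: [482.1, 152.2, 127.7]
orientation: [[0.005, 1.0, -0.002], [1.0, -0.005, -0.003], [-0.003, -0.002, -1.0]]
force: [0.1, -2.2, 0.8]
opening: 85.2
```

```bash
python3 plan.py 472,122,125,90 472,122,31,90
```

```text
now [482.1 152.2 127.7] a 89.7 F [ 0.1 -2.2  0.8] open 85.2 t 11.7
472,122,125,90 shift [-30. -10.   3.] turn -0.06 rows>= 1.0
472,122,31,90 shift [ 0.  0. 94.] turn -0.0 rows>= 2.0
```

Request:
send_rows([
  [-20,-7,0],
  [-30,-10,5],
  [-30,-10,40],
  [-30,-10,75],
  [-30,-10,96],
], fingers=[1,1,1,1,1], turn=[0,0,0,0,0], newtons=40)

```text
clock: 12.2
tcp_pos: [471.4, 122.2, 30.2]
orientation: [[0.005, 1.0, -0.003], [1.0, -0.005, -0.003], [-0.003, -0.003, -1.0]]
force: [0.2, 0.1, -0.0]
opening: 85.7
```

```bash
python3 plan.py 472,122,31,90
```

```text
now [471.4 122.2  30.2] a 89.7 F [ 0.2  0.1 -0. ] open 85.7 t 12.2
472,122,31,90 shift [-0.  1. -1.] turn -0.05 rows>= 1.0
```

Request:
send_rows([
  [0,0,0],
  [0,0,0],
  [0,0,0],
  [0,0,0],
  [0,0,0],
], fingers=[0.3,0.3,0.3,0.3,0.3], turn=[0,0,0,0,0])

```text
clock: 12.7
tcp_pos: [473.0, 122.7, 31.7]
orientation: [[0.005, 1.0, 0.001], [1.0, -0.005, -0.002], [-0.002, 0.001, -1.0]]
force: [0.7, 0.4, 4.4]
opening: 44.5
```

Request:
send_rows([
  [0,0,-20],
  [0,0,-55],
  [0,0,-90],
  [0,0,-120],
  [-20,4,-130],
], fingers=[0.3,0.3,0.3,0.3,0.3], turn=[0,0,0,0,0])

```text
clock: 13.2
tcp_pos: [478.7, 104.4, 165.7]
orientation: [[0.002, 1.0, 0.007], [1.0, -0.002, -0.001], [-0.001, 0.007, -1.0]]
force: [0.9, 0.3, -1.9]
opening: 44.7
```

```bash
python3 plan.py 561,-322,160,90 561,-322,41,90
```

```text
now [478.7 104.4 165.7] a 89.9 F [ 0.9  0.3 -1.9] open 44.7 t 13.2
561,-322,160,90 shift [-426.   83.    7.] turn -0.02 rows>= 9.0
561,-322,41,90 shift [  0.   0. 119.] turn -0.0 rows>= 3.0
```

Request:
send_rows([
  [-40,8,0],
  [-85,16,0],
  [-130,25,0],
  [-175,34,2],
  [-220,43,3],
], fingers=[0.3,0.3,0.3,0.3,0.3], turn=[0,0,0,0,0])

```text
clock: 13.7
tcp_pos: [521.4, -117.5, 163.5]
orientation: [[0.002, 1.0, 0.007], [1.0, -0.002, -0.001], [-0.001, 0.007, -1.0]]
force: [0.6, -0.2, -0.4]
opening: 44.7
```

Request:
send_rows([
  [-45,9,0],
  [-90,18,5],
  [-135,27,10],
  [-175,34,15],
  [-200,39,20],
], fingers=[0.3,0.3,0.3,0.3,0.3], turn=[0,0,0,0,0])

```text
clock: 14.2
tcp_pos: [560.3, -321.0, 143.9]
orientation: [[0.004, 1.0, 0.008], [1.0, -0.004, -0.002], [-0.002, 0.008, -1.0]]
force: [0.5, 1.3, -0.9]
opening: 45.2
```

```bash
python3 plan.py 561,-322,120,90 561,-322,39,90; python3 tray.py red w3
```

```text
now [ 560.3 -321.   143.9] a 89.8 F [ 0.5  1.3 -0.9] open 45.2 t 14.2
561,-322,120,90 shift [-1.  1. 24.] turn -0.05 rows>= 1.0
561,-322,39,90 shift [ 0.  0. 81.] turn -0.0 rows>= 2.0
centre [ 563.2 -321.7] size [79. 81.] corners [[517.0, -289.0], [531.0, -368.0], [609.0, -355.0], [595.0, -275.0]] px box [197 128] [310 225]
```

View pics/w3.png

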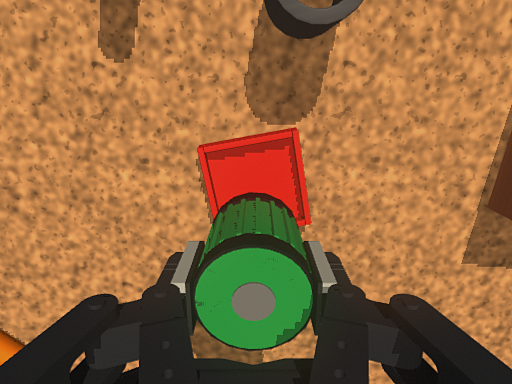

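The red tray spans (197–310, 128–225) with the filter gripped over it; the fit gives a centre of (563,-322) and a size of 79×81, as expected.

Request:
send_rows([
  [-1,1,35],
  [-1,1,70],
  [-1,1,93],
  [-1,1,101],
  [-1,1,104],
], fingers=[0.3,0.3,0.3,0.3,0.3], turn=[0,0,0,0,0])

```text
clock: 14.75
tcp_pos: [561.5, -324.9, 38.1]
orientation: [[0.006, 1.0, 0.006], [1.0, -0.006, -0.003], [-0.003, 0.006, -1.0]]
force: [0.2, -0.2, -0.8]
opening: 44.4
```

```bash
python3 plan.py 561.5,-322,38,90
```

```text
now [ 561.5 -324.9   38.1] a 89.6 F [ 0.2 -0.2 -0.8] open 44.4 t 14.75
561.5,-322,38,90 shift [ 3. -0.  0.] turn -0.07 rows>= 1.0
```

Request:
send_rows([
  [2,0,0],
  [2,0,1],
  [2,0,1],
  [2,0,1],
  [2,0,1],
], fingers=[0.3,0.3,0.6,1,1], turn=[0,0,0,0,0])

```text
clock: 15.25
tcp_pos: [562.0, -323.3, 37.9]
orientation: [[0.006, 1.0, 0.007], [1.0, -0.006, -0.004], [-0.004, 0.007, -1.0]]
force: [0.3, -0.3, 0.3]
opening: 77.9
```

Request:
send_rows([
  [0,0,0],
  [0,0,0],
  [0,0,-30],
  [0,0,-65],
  [0,0,-90],
], fingers=[1,1,1,1,1], turn=[0,0,0,0,0])

```text
clock: 15.75
tcp_pos: [561.8, -323.2, 130.0]
orientation: [[0.006, 1.0, 0.009], [1.0, -0.006, -0.005], [-0.005, 0.009, -1.0]]
force: [0.8, -0.9, -0.2]
opening: 85.4
```

```bash
python3 plan.py 471,-151,120,71 471,-151,30,71
```

```text
now [ 561.8 -323.2  130. ] a 89.6 F [ 0.8 -0.9 -0.2] open 85.4 t 15.75
471,-151,120,71 shift [172. -92.   8.] turn 3.73 rows>= 4.0
471,-151,30,71 shift [ 0.  0. 90.] turn -0.0 rows>= 2.0
```

Request:
send_rows([
  [35,-19,0],
  [78,-42,0],
  [121,-65,4],
  [158,-84,7],
  [172,-92,8],
], fingers=[1,1,1,1,1], turn=[0.8,1.6,2.4,3.2,3.7])

```text
clock: 16.25
tcp_pos: [467.7, -147.1, 119.6]
orientation: [[0.323, 0.946, 0.005], [0.946, -0.323, -0.003], [-0.001, 0.006, -1.0]]
force: [0.7, -0.6, -0.5]
opening: 85.7
```

Request:
send_rows([
  [0,0,0],
  [0,0,0],
  [0,0,20],
  [0,0,40],
  [0,0,45],
], fingers=[1,1,1,1,1], turn=[0,0,0,0,0])

```text
clock: 16.75
tcp_pos: [467.8, -148.1, 73.1]
orientation: [[0.324, 0.946, 0.004], [0.946, -0.324, -0.002], [-0.001, 0.004, -1.0]]
force: [-0.0, 0.6, -0.5]
opening: 85.9
```

```bash
python3 plan.py 471,-151,30,71
```

```text
now [ 467.8 -148.1   73.1] a 71.1 F [-0.   0.6 -0.5] open 85.9 t 16.75
471,-151,30,71 shift [-2.  4. 43.] turn 0.02 rows>= 1.0
```

Request:
send_rows([
  [-1,2,5],
  [-1,4,25],
  [-1,4,40],
  [-1,4,43],
  [-1,4,43],
], fingers=[1,1,1,1,1], turn=[0,0,0,0,0])

```text
clock: 17.25
tcp_pos: [471.7, -150.9, 30.2]
orientation: [[0.324, 0.946, 0.003], [0.946, -0.324, -0.002], [-0.001, 0.004, -1.0]]
force: [-0.7, 0.0, -0.0]
opening: 85.4
```

Request:
send_rows([
  [0,0,0],
  [0,0,0],
  [0,0,0],
  [0,0,0],
  [0,0,0],
], fingers=[0.6,0.4,0.2,0.1,0.1], turn=[0,0,0,0,0])

```text
clock: 17.75
tcp_pos: [472.1, -151.1, 30.8]
orientation: [[0.324, 0.946, 0.004], [0.946, -0.324, -0.003], [-0.001, 0.005, -1.0]]
force: [-0.6, 0.3, 4.9]
opening: 26.9
```

Request:
send_rows([
  [0,0,0],
  [0,0,-25],
  [0,0,-60],
  [0,0,-90],
  [0,0,-100],
], fingers=[0.1,0.1,0.1,0.1,0.1], turn=[0,0,0,0,0])

```text
clock: 18.25
tcp_pos: [473.4, -151.6, 133.6]
orientation: [[0.324, 0.946, 0.009], [0.946, -0.324, -0.005], [-0.002, 0.01, -1.0]]
force: [0.9, 0.4, -0.7]
opening: 26.7
```

```bash
python3 plan.py 620,-45,130,71 620,-45,36,71
```

```text
now [ 473.4 -151.6  133.6] a 71.1 F [ 0.9  0.4 -0.7] open 26.7 t 18.25
620,-45,130,71 shift [148. 104.   4.] turn 0.02 rows>= 4.0
620,-45,36,71 shift [ 0.  0. 94.] turn -0.0 rows>= 2.0
```

Request:
send_rows([
  [30,21,0],
  [67,47,0],
  [104,73,0],
  [136,96,2],
  [148,104,4],
], fingers=[0.1,0.1,0.1,0.1,0.1], turn=[0,0,0,0,0])

```text
clock: 18.75
tcp_pos: [622.1, -42.8, 128.7]
orientation: [[0.321, 0.947, 0.009], [0.947, -0.321, -0.004], [-0.001, 0.01, -1.0]]
force: [-0.7, 0.2, -0.9]
opening: 26.5
```

```bash
python3 plan.py 620,-45,130,71 620,-45,36,71;  python3 tray.py blue w4
```

```text
now [622.1 -42.8 128.7] a 71.3 F [-0.7  0.2 -0.9] open 26.5 t 18.75
620,-45,130,71 shift [-3. -1. -1.] turn 0.05 rows>= 1.0
620,-45,36,71 shift [ 0.  0. 94.] turn -0.0 rows>= 2.0
centre [635.5  -5.9] size [136.8  61.3] corners [[584.0, -60.0], [642.0, -81.0], [687.0, 49.0], [629.0, 69.0]] px box [208  37] [299 226]
```

View pics/w4.png

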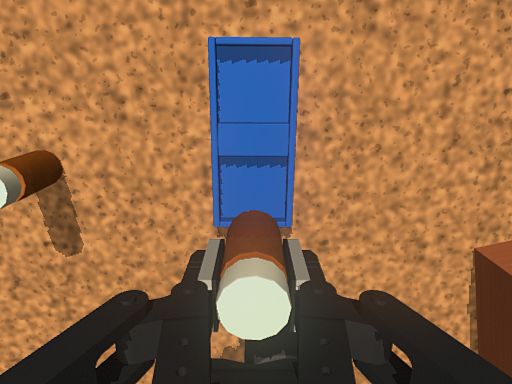

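The blue tray spans (208–299, 37–226) and the vial is upright over the near bay. The fitted centre is (635,-6), against (632,-7) from the top view.

Request:
send_rows([
  [-1,-2,30],
  [-1,-2,62],
  [-1,-2,82],
  [-1,-2,89],
  [-1,-2,91],
], fingers=[0.1,0.1,0.1,0.1,0.1], turn=[0,0,0,0,0])

```text
clock: 19.3
tcp_pos: [618.0, -42.6, 36.7]
orientation: [[0.321, 0.947, 0.004], [0.947, -0.321, -0.002], [-0.001, 0.004, -1.0]]
force: [-8.4, 0.6, 17.2]
opening: 26.3
```

```bash
python3 plan.py 621,-43,37,71
```

```text
now [618.  -42.6  36.7] a 71.3 F [-8.4  0.6 17.2] open 26.3 t 19.3
621,-43,37,71 shift [ 1.  3. -0.] turn 0.06 rows>= 1.0
```

It is resting on the floor with some preload, so I'll ease up slightly before releasing.

Request:
send_rows([
  [0,0,-0.5],
  [0,0,-1],
  [0,0,-1],
  [0,0,-1],
  [0,0,-1],
], fingers=[0.1,0.1,0.1,0.1,0.1], turn=[0,0,0,0,0])

```text
clock: 19.8
tcp_pos: [618.1, -42.7, 37.7]
orientation: [[0.321, 0.947, 0.004], [0.947, -0.321, -0.003], [-0.001, 0.004, -1.0]]
force: [-0.1, -0.8, -0.9]
opening: 26.6
```

```bash
python3 plan.py 621,-43,37,71
```

```text
now [618.1 -42.7  37.7] a 71.3 F [-0.1 -0.8 -0.9] open 26.6 t 19.8
621,-43,37,71 shift [1. 3. 1.] turn 0.06 rows>= 1.0
```

Request:
send_rows([
  [0,1,0],
  [0,2,0],
  [0,2,0],
  [0,2,0],
  [0,2,0],
], fingers=[0.1,0.1,0.5,1,1], turn=[0,0,0,0,0])

```text
clock: 20.3
tcp_pos: [620.2, -43.4, 37.8]
orientation: [[0.321, 0.947, 0.004], [0.947, -0.321, -0.003], [-0.001, 0.005, -1.0]]
force: [-0.4, -0.4, 0.3]
opening: 69.1
```

Request:
send_rows([
  [0,0,0],
  [0,0,0],
  [0,0,-30],
  [0,0,-65],
  [0,0,-90],
], fingers=[1,1,1,1,1], turn=[0,0,0,0,0])

```text
clock: 20.8
tcp_pos: [620.3, -43.2, 129.9]
orientation: [[0.321, 0.947, 0.006], [0.947, -0.321, -0.003], [-0.001, 0.006, -1.0]]
force: [0.1, 0.4, 0.7]
opening: 85.3
```

```bash
python3 plan.py 471.5,22,120,71 471.5,22,30,71
```

```text
now [620.3 -43.2 129.9] a 71.3 F [0.1 0.4 0.7] open 85.3 t 20.8
471.5,22,120,71 shift [  14. -162.    9.] turn 0.06 rows>= 4.0
471.5,22,30,71 shift [ 0.  0. 90.] turn -0.0 rows>= 2.0
```

Request:
send_rows([
  [3,-35,0],
  [7,-76,2],
  [11,-117,5],
  [13,-150,8],
  [14,-160,9],
], fingers=[1,1,1,1,1], turn=[0,0,0,0,0])

```text
clock: 21.3
tcp_pos: [469.0, 22.7, 119.1]
orientation: [[0.32, 0.948, 0.002], [0.948, -0.32, -0.002], [-0.002, 0.002, -1.0]]
force: [0.0, 0.3, 0.6]
opening: 85.7
```

Request:
send_rows([
  [0,0,0],
  [0,0,0],
  [0,0,20],
  [0,0,40],
  [0,0,45],
], fingers=[1,1,1,1,1], turn=[0,0,0,0,0])

```text
clock: 21.8
tcp_pos: [469.6, 22.0, 72.7]
orientation: [[0.321, 0.947, 0.0], [0.947, -0.321, -0.002], [-0.002, 0.001, -1.0]]
force: [0.0, -1.0, -1.0]
opening: 85.5
```

```bash
python3 plan.py 471.5,22,30,71
```

```text
now [469.6  22.   72.7] a 71.3 F [ 0. -1. -1.] open 85.5 t 21.8
471.5,22,30,71 shift [ 1.  2. 43.] turn 0.06 rows>= 1.0
```

Request:
send_rows([
  [0,1,5],
  [1,2,25],
  [1,2,40],
  [1,2,43],
  [1,2,43],
], fingers=[1,1,1,1,1], turn=[0,0,0,0,0])

```text
clock: 22.3
tcp_pos: [472.2, 22.0, 29.8]
orientation: [[0.321, 0.947, 0.0], [0.947, -0.321, -0.002], [-0.002, 0.001, -1.0]]
force: [-1.0, 0.2, 0.2]
opening: 85.0
```

Request:
send_rows([
  [0,0,0],
  [0,0,0],
  [0,0,0],
  [0,0,0],
  [0,0,0],
], fingers=[0.6,0.4,0.2,0.1,0.1], turn=[0,0,0,0,0])

```text
clock: 22.8
tcp_pos: [472.6, 22.0, 30.3]
orientation: [[0.321, 0.947, 0.001], [0.947, -0.321, -0.002], [-0.002, 0.002, -1.0]]
force: [0.1, -0.1, 5.3]
opening: 26.6
```

Request:
send_rows([
  [0,0,0],
  [0,0,-25],
  [0,0,-60],
  [0,0,-100],
  [0,0,-120],
], fingers=[0.1,0.1,0.1,0.1,0.1], turn=[0,0,0,0,0])

```text
clock: 23.3
tcp_pos: [473.8, 22.2, 153.3]
orientation: [[0.321, 0.947, 0.005], [0.947, -0.321, -0.003], [-0.001, 0.005, -1.0]]
force: [0.8, 0.0, -0.9]
opening: 26.8
```

```bash
python3 plan.py 645,29,150,71 645,29,37,71
```

```text
now [473.8  22.2 153.3] a 71.3 F [ 0.8  0.  -0.9] open 26.8 t 23.3
645,29,150,71 shift [ 61. 160.   4.] turn 0.06 rows>= 4.0
645,29,37,71 shift [  0.   0. 113.] turn -0.0 rows>= 3.0
```

Request:
send_rows([
  [12,32,0],
  [27,72,0],
  [43,112,0],
  [55,146,2],
  [60,158,4],
], fingers=[0.1,0.1,0.1,0.1,0.1], turn=[0,0,0,0,0])

```text
clock: 23.8
tcp_pos: [645.9, 28.3, 149.2]
orientation: [[0.321, 0.947, 0.006], [0.947, -0.321, -0.003], [-0.001, 0.007, -1.0]]
force: [-0.4, 0.1, -0.9]
opening: 26.3
```

Request:
send_rows([
  [0,0,0],
  [0,0,25],
  [0,0,60],
  [0,0,85],
  [0,0,95],
], fingers=[0.1,0.1,0.1,0.1,0.1], turn=[0,0,0,0,0])

```text
clock: 24.3
tcp_pos: [642.8, 28.1, 51.0]
orientation: [[0.321, 0.947, -0.0], [0.947, -0.321, -0.003], [-0.002, 0.001, -1.0]]
force: [-0.9, -0.7, -1.8]
opening: 27.0
```

```bash
python3 plan.py 645,29,37,71
```

```text
now [642.8  28.1  51. ] a 71.3 F [-0.9 -0.7 -1.8] open 27.0 t 24.3
645,29,37,71 shift [ 2.  2. 14.] turn 0.06 rows>= 1.0
```

Request:
send_rows([
  [1,1,6],
  [1,2,10],
  [1,2,12],
  [1,2,13],
  [1,2,13],
], fingers=[0.1,0.1,0.1,0.1,0.1], turn=[0,0,0,0,0])

```text
clock: 24.8
tcp_pos: [645.8, 28.4, 38.8]
orientation: [[0.321, 0.947, 0.002], [0.947, -0.321, -0.003], [-0.002, 0.002, -1.0]]
force: [0.4, 0.1, -0.6]
opening: 26.4
```

```bash
python3 plan.py 645,29,37,71
```

```text
now [645.8  28.4  38.8] a 71.3 F [ 0.4  0.1 -0.6] open 26.4 t 24.8
645,29,37,71 shift [ 0. -1.  2.] turn 0.06 rows>= 1.0
```

Request:
send_rows([
  [0,0,1],
  [0,0,2],
  [0,0,2],
  [0,0,2],
  [0,0,2],
], fingers=[0.1,0.1,0.5,1,1], turn=[0,0,0,0,0])

```text
clock: 25.3
tcp_pos: [645.8, 28.3, 36.9]
orientation: [[0.321, 0.947, 0.002], [0.947, -0.321, -0.003], [-0.002, 0.002, -1.0]]
force: [-0.0, 0.1, -0.7]
opening: 69.2
```

Request:
send_rows([
  [0,0,0],
  [0,0,0],
  [0,0,-30],
  [0,0,-75],
  [0,0,-115],
], fingers=[1,1,1,1,1], turn=[0,0,0,0,0])

```text
clock: 25.8
tcp_pos: [645.2, 28.7, 153.1]
orientation: [[0.321, 0.947, 0.001], [0.947, -0.321, -0.003], [-0.002, 0.002, -1.0]]
force: [0.7, -0.2, 0.6]
opening: 85.3
```

Request:
send_rows([
  [-15,-38,-5],
  [-30,-76,-15],
  [-45,-114,-25],
  [-60,-152,-35],
  [-75,-185,-40],
], fingers=[1,1,1,1,1], turn=[0,0,0,0,0])

```text
clock: 26.3
tcp_pos: [444.3, 17.1, 193.8]
orientation: [[0.32, 0.947, 0.002], [0.947, -0.32, -0.003], [-0.002, 0.003, -1.0]]
force: [0.4, -0.6, 0.5]
opening: 85.3
```

```bash
python3 - <<'E'
from workcell import vision, read_state
from h import *
print(read_state()["tcp_pos"])
ang={"W":(567,331,-68.6),"B":(633,-7,71),"R":(561.5,-322,-79.6)}
def bay(k,o): x,y,a=ang[k]; return np.array([x,y])+o*np.array([np.cos(np.radians(a)),np.sin(np.radians(a))])
exp=dict(W1=(bay("W",38),76,70),W2=(bay("W",-38),76,70),B1=(bay("B",38),70,64),B2=(bay("B",-38),70,64),R=(bay("R",0),66,60),tube=(np.array([597.3,-182.3]),65,0),flange=(np.array([614,181.3]),20,0))
for n in ("top","side"):
    p,d=vision.snapshot(n); c=vision.calibration(n); K,T=c["K"],c["cam_to_world"]; C=cloud(d,K,T)
    for k,(q,h,_) in exp.items():
        m=(abs(C[...,2]-h)<5)&(np.hypot(C[...,0]-q[0],C[...,1]-q[1])<45)
        v,u=np.nonzero(m)
        if len(u)<10: print(n,k,"few",len(u)); continue
        P=onplane(np.stack([u,v],-1),h,K,T)[:,:2].astype(np.float32); cc,r=cv2.minEnclosingCircle(P)
        print(n,k,"top centre",np.round(cc,1),"off exp",np.round(cc-q,1),"d",round(2*r,1),"h",np.median(C[m][:,2]).round(1))
    cv2.imwrite(f"pics/{n}1.png",p[:,:,::-1])
E
```

```text
[444.25244691  17.11797087 193.82982357]
top W1 top centre [580.1 290. ] off exp [-0.7 -5.6] d 29.6 h 75.1
top W2 top centre [550.  365.5] off exp [-3.1 -0.8] d 29.5 h 75.3
top B1 few 0
top B2 few 0
top R top centre [ 562.3 -322. ] off exp [0.8 0. ] d 47.6 h 66.8
top tube top centre [ 597.7 -182.8] off exp [ 0.4 -0.5] d 60.3 h 64.8
top flange few 0
side W1 top centre [580.6 284.6] off exp [ -0.2 -11. ] d 30.9 h 74.4
side W2 top centre [549.3 360.9] off exp [-3.8 -5.4] d 31.6 h 74.5
side B1 top centre [642.3  26.6] off exp [-3.1 -2.3] d 29.5 h 68.7
side B2 top centre [619.  -45.4] off exp [-1.7 -2.5] d 27.8 h 68.5
side R top centre [ 561.9 -324.4] off exp [ 0.4 -2.4] d 47.1 h 64.9
side tube top centre [ 595.9 -185.1] off exp [-1.4 -2.8] d 61.3 h 63.5
side flange top centre [614.1 177.8] off exp [ 0.1 -3.5] d 37.0 h 18.6
```

View pics/top1.png

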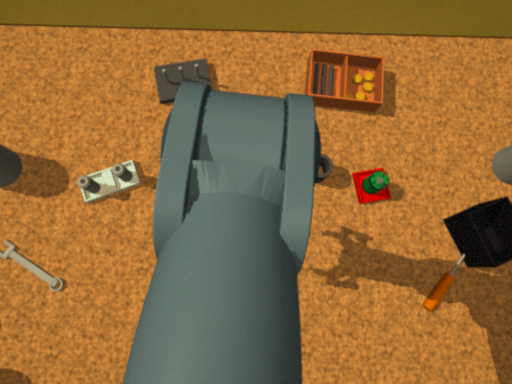

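View pics/side1.png

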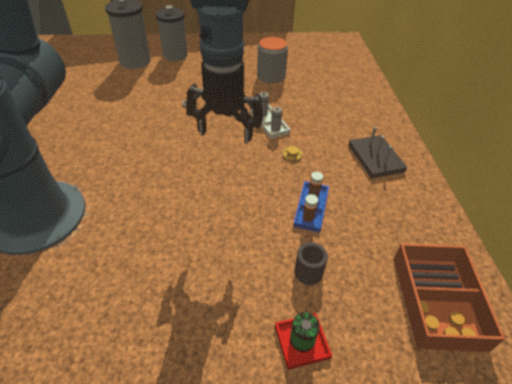

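The top view shows both capsules in the white tray at (90,184) and (122,172) and the filter in the red tray at (376,182). The side view shows both vials in the blue tray at (316,183) and (311,205). All pieces are upright, and the tube (311,262) and flange (292,154) haven't moved. The largest offset from a bay centre is about 6 mm once the side camera's bias is taken out, so I'll hand in.

```bash
python3 -c "
from workcell import r
print(r.hand_in())"
```

```text
the job is handed in; nothing more can be done
None
```

All five specimens are in their trays and the job is handed in at about 26 s of robot time. The two capsules are in the white tray, the two vials in the blue tray and the filter is in the red tray. Each was lowered to its bay floor before release.

**Last checks**
- **Heights:** every piece stood upright, with its top within about 2 mm of the height expected on a bay floor.
- **Positions:** centres were within about 6 mm of the bay centres, against the 15 mm allowed. The capsule in the bay nearer the robot's centre line was the worst.
- **Bystanders:** the tube and flange showed no movement beyond camera error.

**What disagreed or was not clean**
- The side camera reads y about 2–6 mm lower than the top camera. Taken raw, it puts the worst capsule 11 mm off centre, which is still inside the limit.
- In the final top view the arm hid the blue tray and the flange, so those were checked from the side view only.
- The first vial met its floor with about 17 N. I raised it 1 mm and shifted it 2 mm before releasing.

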